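Returned tea lights through the spring flap

ROBOT

A 6-joint arm with a two-finger parallel gripper is mounted at the origin on the work surface. World frame = base frame: x ahead of the robot, y to its left, z up, the work surface at z = 0. Lengths are in m, angles in rad, forces in N, time in s.
With the tool pointing down it reaches from about 0.35 to 0.975 m from the base axis. Payload 7.1 kg.
Tool frame: the origin (TCP) lies midway between the tips of the shut fingers; the grasp point (between the pads) lies 19 mm behind it; y points along the fingers, z is the direction in which the jaws open and shut, and the axes are right-handed (so a half turn about y gives the same grasp; the last joint's range is limited). The gripper opens to 88 mm and grips with 3 to 60 N. Pads are 20 mm wide; open, the fingers measure 115 mm over their backs; the gripper's body (75 mm by 178 mm) begins 61 mm behind the grasp point.
Start: joints at [-1.214, 0.423, 1.63, -0, 1.089, -0.019], TCP at [0.229, -0.581, 0.223] pointing down, gripper open.
Joint ranges: [-3, 3], [-0.9, 2.11], [0.09, 2.58], [-1.31, 4.45], [0.11, 2.69], [-2.54, 2.54]. Speed limits (rad/s): [2.39, 2.39, 3.01, 3.14, 3.14, 3.14].

INTERFACE

Orientations are given as a unit quaternion [x, y, z, w].
In Python, from station import readout, camera, sign_off, find_in, landmark_of gives the robot as it stands.
- The arm moves only by the shell command python3 -m crank 'ROWS' [FORCE]. ROWS is JSON, a list of rows, each a list of 3 entries, a list of its own where there are three numbers: the shift along the tool's x, y, z in m, then the turn, a rotation vector about the tool's x, y, z in degrees, then the closure, from 0 (fully open) to 1 (shut). In form: [[[x, y, z], [ax, ay, az], gripper], ...]. A call has 1 to 20 rows; each row is the pose to reach, as a shift and turn from the pose commanded when the call began, along the tool's axes at that moment; what a row does not reach only later rows make up. A row lasts 1/8 s, in which the tool goes at most 62.5 mm and 10.7 degrees, less where a joint would pass 70% of its speed; a pose out of reach is approached as far as the arm can. A call with a gripper value outside its range is refused whole. The fingers move at their own pace and stop on an object; FORCE is the grip in N (left out, the last holds). Time passes only in rows, so rows that repeat a pose let the fingers close. It gives the time, the measured TCP pose, the force and the opening at its end, in the units of the state.
- readout.get_obs(): the state, without advancing time (a new reading comes with each control period).
- camera(name): name is "scene" or "top" or "wrist"; returns a dict with "pixels" (400x640x3 uint8, red, green, blue), "K" (3x3 intrinsics, pixels), "pose" (4x4, takes a point from camera to world coordinates); the wrist camera has in their place "mount" (4x4, takes a point from camera to tool coordinates, whose origin is the TCP and whose axes are the tool frame's). Camera axes: x right, y down, z forward; pixel columns grow to the right and rows downward; lengths in m; the calibration is good to about 2 mm. A picture is of the moment at which its call begins: read the wrist's pose just before it. There is no depth.
- sign_off(): hands the job in, once; it reports no verdict.
Trained networks look in a picture, given as the dict that the camera call returned (one of the last four; its "shot" number tells which), for a name from the list of things; names that differ only in an ending like _2 or _b are one class to them, and where a whole thing is asked for, a point or a joint stands for the part that bears it (a point fixed in the world has none). Each returns a list of dicts, best first, with "confidence" (0 to 1); they miss things now and then, are a little off and sometimes report something else, mostly with a low value. They report only what shows in the picture. A call takes as long as a camera call. They do not tell look-alikes from the thing itself.
- find_in(picture, label): "bbox" ([centre column, centre row, width, height] in pixels, round what is visible of it).
- landmark_of(picture, label): "position" ([row, column] in pixels: a listed point, or the origin of a listed thing).
The state is a dict: "t": time; "q": joint angles; "joint_velocities": joint speeds; "joint_efforts": joint torques, N m; "position": TCP position; "tool_rot": TCP orientation; "ft_force": force on the tool from outside, world axes, zero at the start; "moment": the same for the moment, N m; "width": finger opening in m.
Only numpy, scipy, OpenCV 4.12 (cv2) and the standard library are available. Lean on these libraries where they do the work, as an engineer would, in place of code of your own. Each camera call takes 0.05 s, during which the arm holds its last target.

TASK

Put the small carton of tea lights into the returns bin through its spring flap, using the fingertips only. First push the self-closing flap inwards with one finger, and while that finger keeps it open push the carton along the deck and through the doorway with the other finger, until it drops into the bin; then take the fingers out so that the flap shuts by itself. Do not lift the carton, and leave the candle, tumbler, ceramic holder and lantern where they stand.

Things in the scene. Friction and masses are not known exactly. Their poses are not given: they have to be found in the camera images.
- bin: Grey returns bin with a deck in front, fixed to the table. Origin on the table under the middle of the doorway; x points level from the deck through the doorway into the bin, y to the left along the wall, z up. Deck: flat, top at z = 100 mm, x -180 to +6 mm, y -150 to +150 mm, with 8 mm high, 6 mm wide lips along its side edges
- doorway (a point): Middle of the doorway at deck height (bin x = y = 0, z = 100 mm). Doorway 180 mm wide (bin y -90 to +90 mm), open at the top, no lintel, in a front wall 12 mm thick (x -6 to +6 mm) whose top is at z = 155 mm
- pit (a point): Middle of the bin's inner floor (bin x = 101 mm, z = 6 mm). The pit behind the doorway spans bin x 6 to 196 mm, y -142 to +142 mm, open-topped; its outer walls reach z = 105 mm. The carton drops here from the deck's end
- flap (a joint): Angle of the aluminium flap in the doorway: 0 shut (in the wall's plane), growing to 1.5 rad as it swings into the bin about an upright hinge; it cannot swing out over the deck. A spring shuts it: about 0.12 N m when shut, 0.18 N m at 1 rad (3 to 5 N at 40 mm from the hinge); let go, it shuts within about a second
- flap_hinge (a point): Hinge axis of the flap at deck height: the doorway's left edge, bin x = 0, y = +90 mm, z = 100 mm
- flap_edge (a point): Top corner of the flap's free edge, 176 mm from the hinge, to the right when shut. The flap is 5 mm thick, its lower edge 3 mm over the deck, its top at z = 151 mm
- carton_mid (a point): Centre of the loose cardboard carton, a plain box 40 mm (its x) by 60 mm (its y) by 42 mm high with a paper band, about 0.2 kg. It starts upright on the deck 5 to 35 mm right of the doorway's middle, its front some 50 to 80 mm short of the flap, 60 mm side roughly along the wall
- candle: White pillar candle, 40 mm diameter, 50 mm high, standing loose on the deck near its right edge; origin at the centre of its underside. To be left alone
- tumbler: Amber glass tumbler, 72 mm wide, 90 mm high, on the table to the right of the bin; origin under its centre. To be left alone
- holder: White ceramic tealight holder pierced with round holes, 88 mm wide, 85 mm high, on the table to the right of the deck; origin under its centre. To be left alone
- lantern: Bamboo lantern, 140 mm wide, 150 mm high, on the table to the left of the bin; origin under its centre. To be left alone
Not all that is in view belongs to the job. Of the things that look like the part that bears carton_mid, the largest one is meant.

How it is judged:
By the outcome, as a careful person would: the job done as asked, in the order asked, and still so for the second after the job is handed in, with the robot touching nothing.
It also fails if it takes over 38 s, if anything falls off the work surface, if the arm or the gripper's body presses on something with over 40 N, if the wrist force passes 120 N, or if a joint passes its speed limit or range.

## Working session

There is one attempt and no reset: what is moved stays moved. The work goes in short steps, Python scripts to look and compute and a shell command to move; the robot and the scene stay as the last step left them, time stands still between calls to the robot, and variables do not carry over. Pictures are saved under pics/ and viewed, and the job is handed in when it is done.

```bash
ls; mkdir -p pics; cat > h.py <<'E'
import numpy as np, cv2
from station import readout, camera, sign_off, find_in, landmark_of
def save(p,name): cv2.imwrite('pics/'+name, cv2.cvtColor(p['pixels'],cv2.COLOR_RGB2BGR))
def ray(p,rc):
    K=np.array(p['K']);T=np.array(p['pose']);d=np.linalg.inv(K)@[rc[1],rc[0],1]
    return T[:3,3],T[:3,:3]@d
def onz(p,rc,z):
    o,d=ray(p,rc);return o+d*(z-o[2])/d[2]
def proj(p,X):
    K=np.array(p['K']);T=np.array(p['pose']);X=np.atleast_2d(X)
    c=(X-T[:3,3])@T[:3,:3];u=c@K.T;return u[:,:2]/u[:,2:]
E
python3 - <<'E'
from h import *
o=readout.get_obs();print(o)
for n in ('top','scene'):
    p=camera(n);save(p,n+'0.png');print(n,np.round(p['pose'],3).tolist(),p['K'])
    for l in ['bin','doorway','pit','flap','flap_hinge','flap_edge','carton_mid','candle','tumbler','holder','lantern']:
        try: print(l,'F',[(np.round(d['bbox'],0).tolist(),round(d['confidence'],2)) for d in find_in(p,l)][:4])
        except Exception as e: print(l,'F',e)
        try: print(l,'L',[(np.round(d['position'],1).tolist(),round(d['confidence'],2)) for d in landmark_of(p,l)][:4])
        except Exception as e: print(l,'L',e)
print(readout.get_obs()['t'])
E
```

```text
pics
{'t': 0.0, 'q': array([-1.21400493e+00,  4.23837206e-01,  1.63071643e+00,  2.39665071e-06,
        1.08861249e+00, -1.90059583e-02]), 'joint_velocities': array([-1.28583450e-03,  2.19216179e-05,  1.00918055e-03, -1.29411098e-03,
        1.47247396e-05, -1.03797574e-03]), 'joint_efforts': array([ 1.49477262e-03, -5.44621038e+01, -2.73666179e+01,  6.44217012e-02,
        2.26643309e-02, -6.40022631e-05]), 'position': array([ 0.22920275, -0.58083352,  0.2218936 ]), 'tool_rot': array([-0.13217633,  0.69520931, -0.69411228,  0.13199079]), 'ft_force': array([-1.19416989, -0.8668456 , -0.35726601]), 'moment': array([0.01309195, 0.01223675, 0.00901629]), 'width': 0.08780956652971222}
top [[0.015, -0.999, 0.047, 0.471], [-1.0, -0.015, 0.006, 0.044], [-0.005, -0.048, -0.999, 1.052], [0.0, 0.0, 0.0, 1.0]] [[418.76335021   0.         326.21484726]
 [  0.         418.76335021 196.77396383]
 [  0.           0.           1.        ]]
bin F [([341.0, 179.0, 163.0, 188.0], 0.73)]
bin L [([186.0, 337.2], 0.7)]
doorway F [([340.0, 176.0, 158.0, 186.0], 0.85), ([436.0, 199.0, 36.0, 34.0], 0.64)]
do
[... 1957 characters left out ...]
85.9, 271.3], 0.76)]
carton_mid F [([325.0, 184.0, 30.0, 30.0], 0.77), ([308.0, 209.0, 75.0, 48.0], 0.61), ([430.0, 193.0, 15.0, 17.0], 0.56), ([427.0, 224.0, 17.0, 20.0], 0.56)]
carton_mid L [([190.4, 429.9], 0.7), ([284.5, 413.3], 0.58), ([182.0, 324.0], 0.56), ([224.7, 426.3], 0.56)]
candle F [([293.0, 149.0, 16.0, 25.0], 0.67), ([300.0, 241.0, 211.0, 197.0], 0.43)]
candle L [([157.4, 295.9], 0.64)]
tumbler F [([231.0, 184.0, 30.0, 40.0], 0.63)]
tumbler L [([192.1, 234.1], 0.71)]
holder F [([257.0, 143.0, 33.0, 41.0], 0.91)]
holder L [([154.0, 263.6], 0.97), ([230.5, 342.3], 0.46)]
lantern F [([419.0, 276.0, 66.0, 72.0], 0.8)]
lantern L [([286.0, 413.0], 0.88), ([238.2, 307.9], 0.51)]
2.2
```

View images.

```bash
python3 - <<'E'
import cv2
for n,(a,b,c,d) in (('top',(80,290,200,470)),('scene',(120,345,190,470))):
    im=cv2.imread(f'pics/{n}0.png')[a:b,c:d]
    cv2.imwrite(f'pics/{n}0c.png',cv2.resize(im,None,fx=2.6,fy=2.6,interpolation=cv2.INTER_CUBIC))
E
```

```text
(no output)
```

View pics/top0c.png

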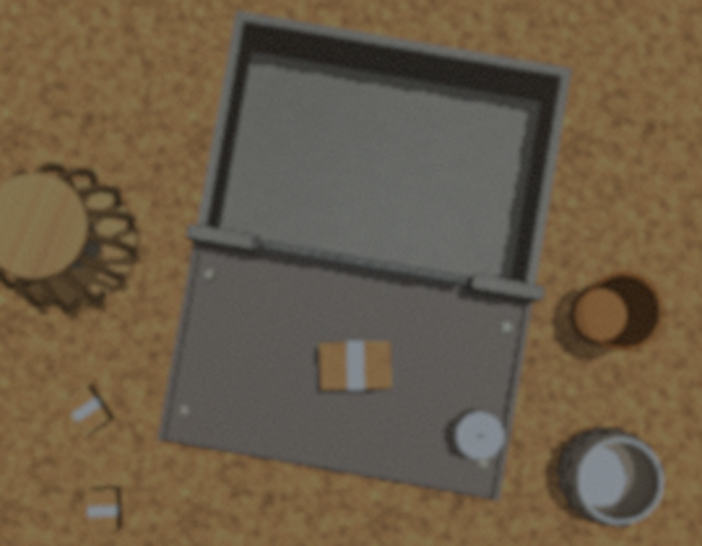

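View pics/scene0c.png

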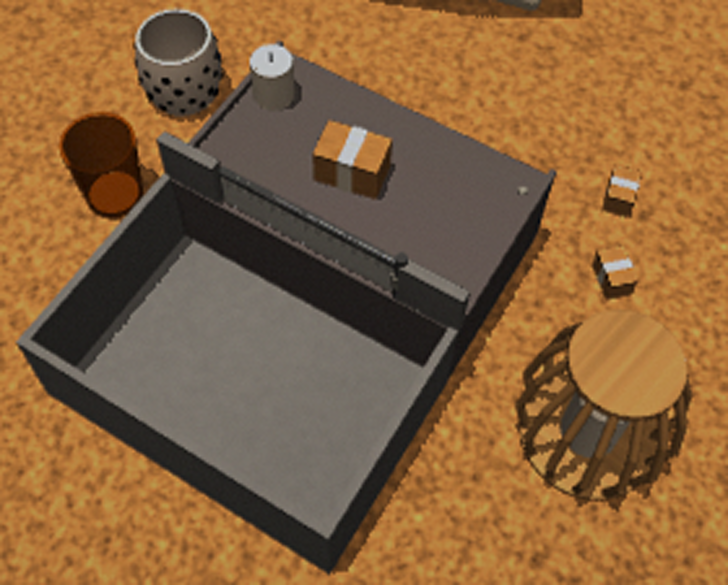

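View pics/top0.png

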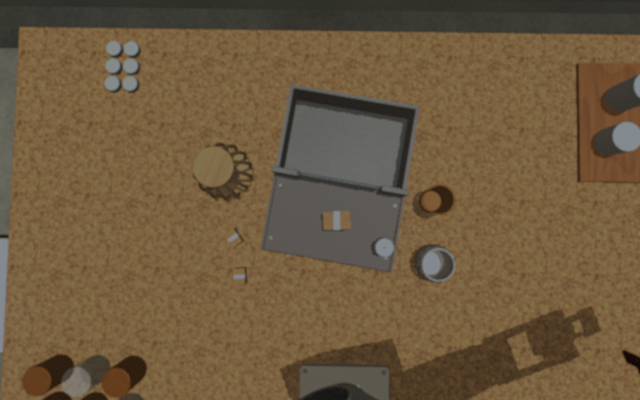

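```bash
cat >> h.py <<'E'
def Bw(b,X): 
    X=np.atleast_2d(np.array(X,float));c,s=np.cos(b[2]),np.sin(b[2])
    return np.c_[b[0]+c*X[:,0]-s*X[:,1], b[1]+s*X[:,0]+c*X[:,1], X[:,2]]
def toB(b,X):
    X=np.atleast_2d(np.array(X,float))-[b[0],b[1],0];c,s=np.cos(b[2]),np.sin(b[2])
    return np.c_[c*X[:,0]+s*X[:,1], -s*X[:,0]+c*X[:,1], X[:,2]]
E
python3 - <<'E'
from h import *
from scipy.optimize import least_squares
import pickle
P={n:camera(n) for n in('top','scene')}
pickle.dump(P,open('P0.pkl','wb'))
L={'top':[((0,0,.1),(337.9,181.7)),((0,.09,.1),(299.1,177.2)),((0,-.086,.151),(379.8,186.7)),((-.18,.15,.1),(262.3,249.2)),((-.18,-.15,.1),(391.2,271.2)),((0,.15,.155),(272.5,170)),((0,-.15,.155),(408.7,193))],
'scene':[((0,0,.1),(306.7,215.3)),((0,.09,.1),(342.9,232.1)),((0,-.086,.151),(271.3,185.9)),((-.18,.15,.108),(402.5,187)),((.101,0,.006),(286,266.2))]}
def f(b): return np.concatenate([(proj(P[n],Bw(b,[x[0] for x in L[n]]))-[x[1] for x in L[n]]).ravel() for n in L])
r=least_squares(f,[.5,0,0],loss='soft_l1',x_scale=[.1,.1,.1]);print(r.x,np.round(r.fun.reshape(-1,2),1).tolist())
b=r.x; np.save('b.npy',b)
S=[[(-.18,.15,.1),(-.18,-.15,.1),(0,-.15,.1),(0,.15,.1)],[(-.006,.09,.1),(-.006,.09,.155),(-.006,.15,.155),(.006,.15,.155),(.006,.09,.155)],[(-.006,-.09,.1),(-.006,-.09,.155),(-.006,-.15,.155),(.006,-.15,.155),(.006,-.09,.155)],[(.006,.142,.105),(.196,.142,.105),(.196,-.142,.105),(.006,-.142,.105)],[(0,.09,.151),(0,-.086,.151)]]
for n,(a,bb,c,d) in (('top',(80,290,200,470)),('scene',(120,345,190,470))):
    im=cv2.resize(cv2.cvtColor(P[n]['pixels'],cv2.COLOR_RGB2BGR)[a:bb,c:d],None,fx=2.6,fy=2.6,interpolation=cv2.INTER_CUBIC)
    for s in S:
        q=((proj(P[n],Bw(b,s))+.5-[c,a])*2.6).round().astype(np.int32);cv2.polylines(im,[q],len(s)>2,(0,255,0),1)
    cv2.imwrite(f'pics/{n}1c.png',im)
E
```

```text
[ 0.55068555  0.02045786 -0.14907208] [[1.6, 0.3], [1.4, -1.6], [-0.3, -0.2], [-1.1, 0.2], [0.9, 0.2], [-1.1, -1.4], [0.5, -1.7], [1.0, -1.3], [-0.3, 0.1], [2.7, -1.2], [0.6, -2.7], [-0.2, 0.4]]
```

View pics/top1c.png

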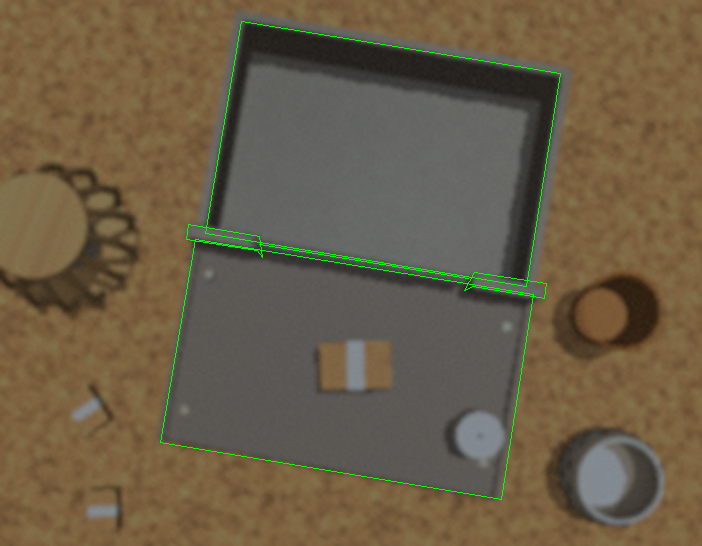

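View pics/scene1c.png

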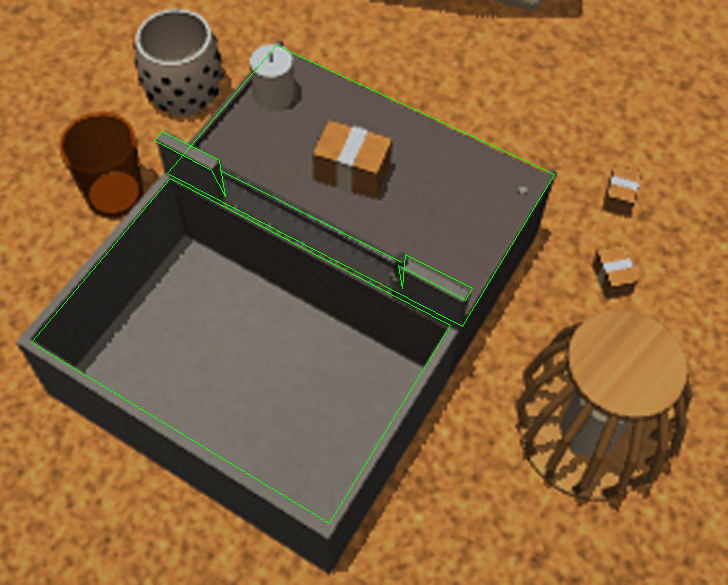

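```bash
python3 - <<'E'
from h import *
import pickle
from scipy.spatial.transform import Rotation as R
P=pickle.load(open('P0.pkl','rb'));b=np.array([.5525,.0205,-.149]);np.save('b.npy',b)
c=np.array([(319,342),(391,340),(392,391),(319,391)])/2.6+[200,80]-.5
w=np.array([onz(P['top'],(v,u),.142) for u,v in c]);print(w.round(4),w.mean(0).round(4))
print('bin frame',(toB(b,w)*1000).round(1), (toB(b,w.mean(0))*1000).round(1))
# scene top-face corners
s=np.array([(314,152),(331,122),(391,138),(379,169)])/2.6+[190,120]-.5
w2=np.array([onz(P['scene'],(v,u),.142) for u,v in s]);print(w2.round(4),w2.mean(0).round(4),(toB(b,w2)*1000).round(1))
for n,rc in (('top',(246.5,384)),): print('candle',toB(b,onz(P[n],(247,384),.15))*1000)
m=R.from_quat(readout.get_obs()['tool_rot']).as_matrix();print(m.round(3))
im=cv2.cvtColor(P['scene']['pixels'],cv2.COLOR_RGB2BGR)[150:220,280:370];cv2.imwrite('pics/carton_scene.png',cv2.resize(im,None,fx=7,fy=7,interpolation=cv2.INTER_CUBIC))
E
```

```text
[[ 0.4834  0.0581  0.142 ]
 [ 0.486  -0.002   0.142 ]
 [ 0.4435 -0.0034  0.142 ]
 [ 0.4426  0.0575  0.142 ]] [0.4639 0.0276 0.142 ]
bin frame [[ -73.9   26.9  142. ]
 [ -62.4  -32.1  142. ]
 [-104.2  -39.8  142. ]
 [-114.2   20.2  142. ]] [[-88.7  -6.2 142. ]]
[[ 4.843e-01 -1.000e-03  1.420e-01]
 [ 4.483e-01 -2.000e-04  1.420e-01]
 [ 4.445e-01  5.510e-02  1.420e-01]
 [ 4.795e-01  5.760e-02  1.420e-01]] [0.4641 0.0279 0.142 ] [[ -64.3  -31.4  142. ]
 [-100.   -35.9  142. ]
 [-112.    18.2  142. ]
 [ -77.7   25.9  142. ]]
candle [[-128.32868345 -116.50920135  150.        ]]
[[-0.93  -0.     0.367]
 [-0.367 -0.    -0.93 ]
 [ 0.    -1.     0.   ]]
```

View pics/carton_scene.png

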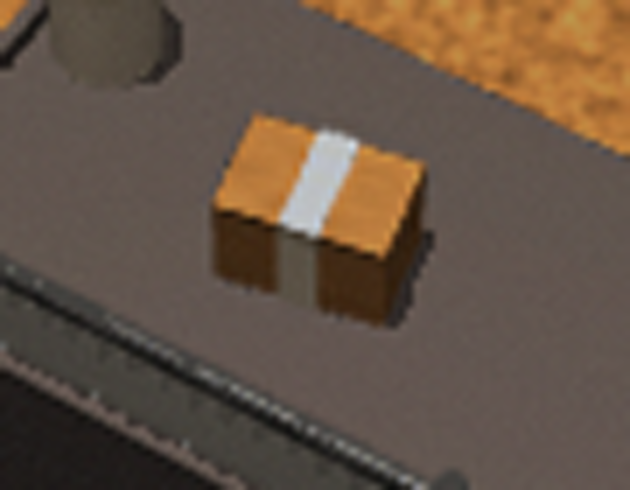

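```bash
cat >> h.py <<'E'
from scipy.spatial.transform import Rotation as R
def delta(pos,yaw):
    o=readout.get_obs();M=R.from_quat(o['tool_rot']).as_matrix()
    z=np.array([np.cos(yaw),np.sin(yaw),0]);y=np.array([0,0,-1.]);T=np.c_[np.cross(y,z),y,z]
    print('t',o['t'],'pos',o['position'].round(4),'z',M[:,2].round(3),'F',o['ft_force'].round(1),'w',round(o['width'],4))
    print('shift mm',(M.T@(np.array(pos)-o['position'])*1000).round(1),'rot deg',np.degrees(R.from_matrix(M.T@T).as_rotvec()).round(1))
E
python3 - <<'E'
from h import *
delta([.480,.0285,.222],.035)
E
```

```text
t 2.3 pos [ 0.2294 -0.5814  0.2227] z [ 0.367 -0.93   0.   ] F [ 0.4  0.1 -0.8] w 0.0878
shift mm [-456.9    0.7 -475.3] rot deg [ -0.  -70.5   0. ]
```

```bash
python3 -m crank '[[[-20,0,-20],[0,-3,0],0]]' 2>&1 | tail -3 | head -0; python3 -m crank '[[[-0.02,0,-0.02],[0,-3,0],0],[[-0.05,0,-0.05],[0,-8,0],0],[[-0.085,0,-0.09],[0,-13,0],0],[[-0.12,0,-0.125],[0,-18.5,0],0],[[-0.155,0,-0.16],[0,-24,0],0],[[-0.19,0,-0.2],[0,-29.5,0],0],[[-0.225,0,-0.235],[0,-35,0],0],[[-0.26,0,-0.27],[0,-40,0],0],[[-0.295,0,-0.305],[0,-45.5,0],0],[[-0.33,0,-0.345],[0,-51,0],0],[[-0.365,0,-0.38],[0,-56.5,0],0],[[-0.4,0,-0.415],[0,-62,0],0],[[-0.43,0,-0.447],[0,-66.5,0],0],[[-0.457,0,-0.475],[0,-70.5,0],0],[[-0.457,0,-0.475],[0,-70.5,0],0],[[-0.457,0,-0.475],[0,-70.5,0],0]]'
```

```text
t: 4.42
position: [0.4724, 0.0975, 0.2225]
tool_rot: [0.522, -0.478, 0.478, -0.521]
ft_force: [0.8, 0.7, -0.1]
width: 0.0876
```

The first call of that command line was a slip: I typed one row in millimetres. It was clipped to a single harmless 62 mm step towards the same target. I'll correct the offset now and check with the cameras.

```bash
python3 - <<'E'
from h import *
delta([.480,.0285,.222],.035)
p=camera('wrist');save(p,'wrist1.png');print(np.round(p['mount'],3).tolist())
E
```

```text
t 4.425 pos [0.4724 0.0975 0.2225] z [ 0.996  0.088 -0.001] F [ 0.8  0.7 -0.1] w 0.0876
shift mm [69.4  0.5  1.6] rot deg [0. 3. 0.]
[[-0.001, 0.956, 0.293, -0.081], [-0.0, -0.293, 0.956, -0.161], [1.0, 0.001, 0.0, -0.0], [0.0, 0.0, 0.0, 1.0]]
```

View pics/wrist1.png

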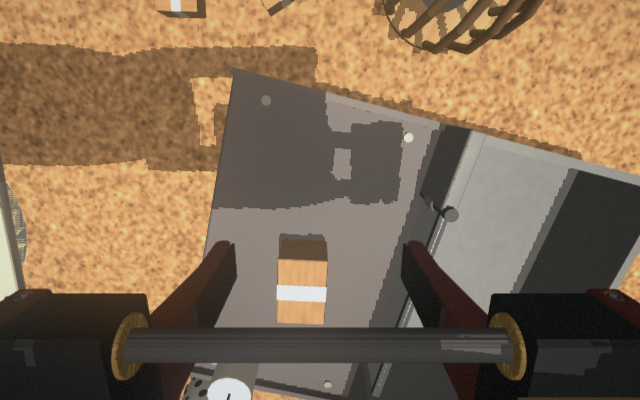

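```bash
cat >> h.py <<'E'
def wristpose(p,o):
    T=np.eye(4);T[:3,:3]=R.from_quat(o['tool_rot']).as_matrix();T[:3,3]=o['position'];p['pose']=T@np.array(p['mount']);return p
E
python3 - <<'E'
from h import *
import pickle
o=readout.get_obs();p=wristpose(camera('wrist'),o);pickle.dump(p,open('w1.pkl','wb'))
im=cv2.cvtColor(p['pixels'],cv2.COLOR_RGB2BGR)[225:335,260:345];cv2.imwrite('pics/wcart.png',cv2.resize(im,None,fx=5,fy=5,interpolation=cv2.INTER_NEAREST))
b=np.load('b.npy')
for l in ('flap_hinge','doorway','flap_edge','carton_mid'):
    print(l,[(np.round(d['position'],1).tolist(),round(d['confidence'],2)) for d in landmark_of(p,l)][:2])
for n,X in (('hinge',(0,.09,.1)),('hingetop',(0,.09,.155)),('deckL',(-.18,.15,.1)),('edge',(0,-.086,.151))): print(n,proj(p,Bw(b,X)).round(1))
E
```

```text
flap_hinge [([189.3, 430.7], 0.57)]
doorway [([281.7, 394.2], 0.87)]
flap_edge [([396.5, 377.7], 0.79), ([281.6, 396.0], 0.62)]
carton_mid [([277.1, 302.4], 0.91)]
hinge [[427.2 193. ]]
hingetop [[450.8 213.3]]
deckL [[233.5  68.9]]
edge [[379.3 397.5]]
```

View pics/wcart.png

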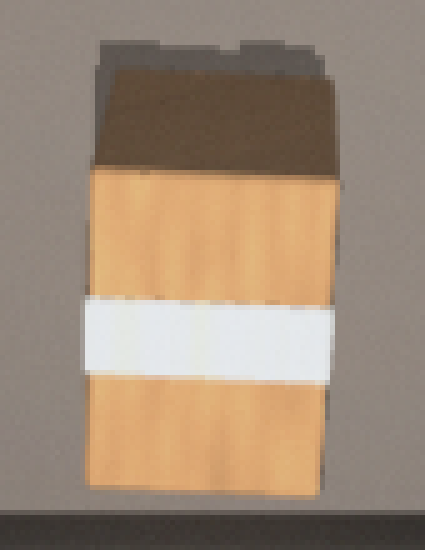

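```bash
python3 - <<'E'
from h import *
import pickle
p=pickle.load(open('w1.pkl','rb'));b=np.load('b.npy')
c=np.array([(91,167),(338,180),(320,494),(86,486)])/5+[260,225]-.5
w=np.array([onz(p,(v,u),.142) for u,v in c]);print(w.round(4),w.mean(0).round(4));print((toB(b,w)*1000).round(1))
for i,j in((0,1),(3,2)): d=w[j]-w[i];print(np.arctan2(d[1],d[0]),np.linalg.norm(d))
for i,j in((3,0),(2,1)): d=w[j]-w[i];print(np.arctan2(d[1],d[0])-np.pi/2,np.linalg.norm(d))
E
```

```text
[[ 4.435e-01  5.720e-02  1.420e-01]
 [ 4.824e-01  5.830e-02  1.420e-01]
 [ 4.849e-01  2.000e-04  1.420e-01]
 [ 4.457e-01 -1.600e-03  1.420e-01]] [0.4641 0.0285 0.142 ]
[[-113.3   20.1  142. ]
 [ -75.    27.   142. ]
 [ -63.8  -30.1  142. ]
 [-102.3  -37.7  142. ]]
0.029930345564570887 0.0389282701470265
0.04790535784277834 0.03923048639466072
0.038131250556606266 0.05885553199021666
0.04331842009523723 0.05815363400627122
```

```bash
python3 - <<'E'
from h import *
delta([.4821,.0292,.222],.04)
E
```

```text
t 4.725 pos [0.4727 0.0971 0.2228] z [0.996 0.086 0.   ] F [-1.1  0.2 -0.8] w 0.088
shift mm [68.5  0.8  3.5] rot deg [-0.   2.7  0. ]
```

```bash
python3 -m crank '[[[0.02,0,0.001],[0,1,0],0],[[0.045,0,0.002],[0,2,0],0],[[0.0685,0,0.0035],[0,2.7,0],0],[[0.0685,0.03,0.0035],[0,2.7,0],0],[[0.0685,0.05,0.0035],[0,2.7,0],0],[[0.0685,0.05,0.0035],[0,2.7,0],0]]'; python3 - <<'E'
from h import *
delta([.4821,.0292,.110],.04)
o=readout.get_obs();p=wristpose(camera('wrist'),o);save(p,'wrist2.png')
p=camera('scene');im=cv2.cvtColor(p['pixels'],cv2.COLOR_RGB2BGR)[90:345,190:470];cv2.imwrite('pics/scene2.png',cv2.resize(im,None,fx=2.3,fy=2.3,interpolation=cv2.INTER_CUBIC))
E
```

```text
t: 5.48
position: [0.4812, 0.0294, 0.1716]
tool_rot: [0.511, -0.491, 0.489, -0.509]
ft_force: [0.3, 0.3, 0.2]
width: 0.088
t 5.475 pos [0.4812 0.0294 0.1716] z [ 0.999  0.04  -0.003] F [0.3 0.3 0.2] w 0.088
shift mm [ 0.2 61.6  1.1] rot deg [ 0.2 -0.  -0. ]
```

View pics/wrist2.png

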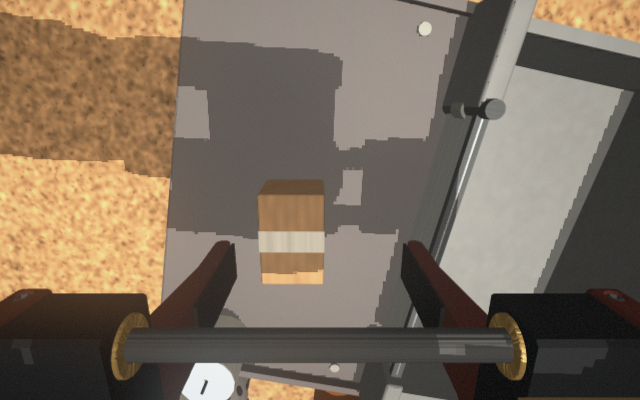

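View pics/scene2.png

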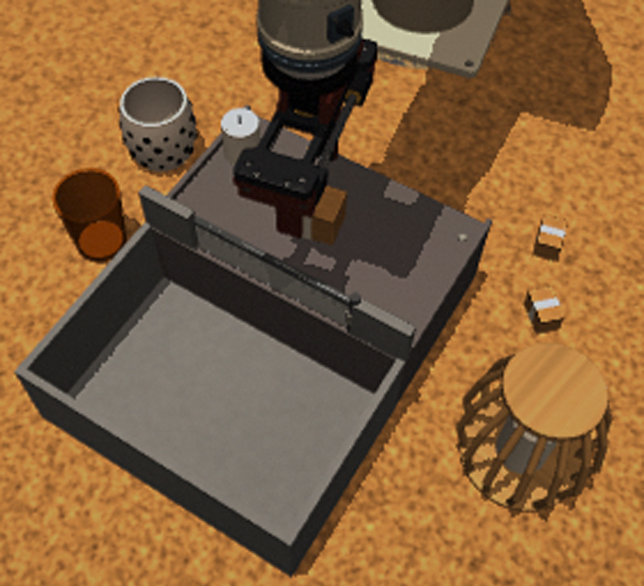

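```bash
python3 -m crank '[[[0,0.02,0],[0,0,0],0],[[0,0.045,0],[0,0,0],0],[[0,0.061,0],[0,0,0],0],[[0,0.061,0],[0,0,0],0]]'; python3 - <<'E'
from h import *
delta([.4821,.0292,.110],.04)
o=readout.get_obs();p=wristpose(camera('wrist'),o);save(p,'wrist3.png')
p=camera('scene');im=cv2.cvtColor(p['pixels'],cv2.COLOR_RGB2BGR)[120:270,240:400];cv2.imwrite('pics/scene3.png',cv2.resize(im,None,fx=4,fy=4,interpolation=cv2.INTER_CUBIC))
E
```

```text
t: 6.08
position: [0.482, 0.0299, 0.1113]
tool_rot: [0.51, -0.49, 0.489, -0.51]
ft_force: [0.6, 0.2, 1.1]
width: 0.0876
t 6.075 pos [0.482  0.0299 0.1113] z [ 0.999  0.041 -0.001] F [0.6 0.2 1.1] w 0.0876
shift mm [0.7 1.3 0.1] rot deg [ 0.1  0.  -0. ]
```

View pics/wrist3.png

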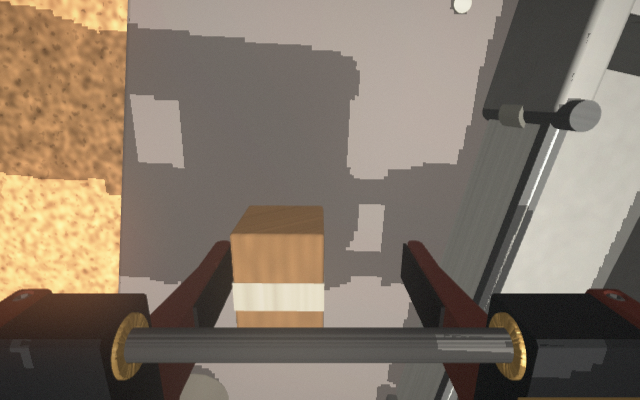

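View pics/scene3.png

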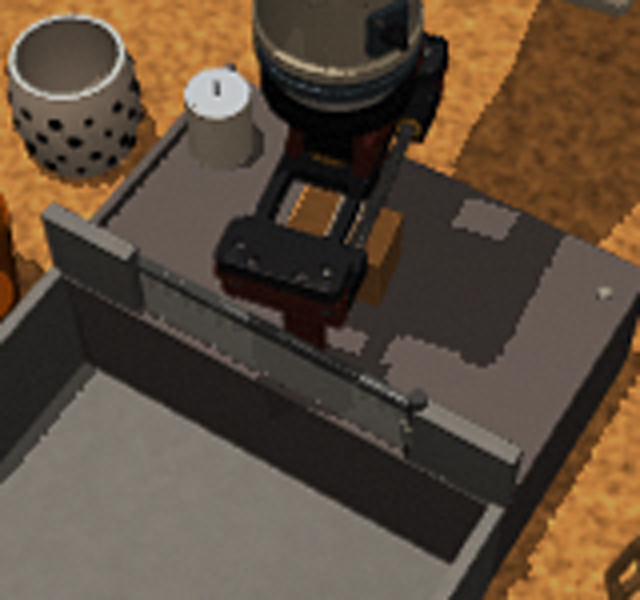

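```bash
python3 -m crank '[[[0,0,0.005],[0,0,0],0],[[0,0,0.011],[0,0,0],0],[[0,0,0.017],[0,0,0],0],[[0,0,0.023],[0,0,0],0],[[0,0,0.029],[0,0,0],0],[[0,0,0.035],[0,0,0],0],[[0,0,0.041],[0,0,0],0],[[0,0,0.046],[0,0,0],0],[[0,0,0.05],[0,0,0],0],[[0,0,0.05],[0,0,0],0]]'; python3 - <<'E'
from h import *
delta([.4821,.0292,.110],.04)
o=readout.get_obs();p=wristpose(camera('wrist'),o);save(p,'wrist4.png')
p=camera('scene');im=cv2.cvtColor(p['pixels'],cv2.COLOR_RGB2BGR)[120:270,240:400];cv2.imwrite('pics/scene4.png',cv2.resize(im,None,fx=4,fy=4,interpolation=cv2.INTER_CUBIC))
E
```

```text
t: 7.42
position: [0.5314, 0.0321, 0.1115]
tool_rot: [0.511, -0.49, 0.489, -0.509]
ft_force: [-5.0, 0.9, 0.7]
width: 0.0877
t 7.425 pos [0.5314 0.0321 0.1115] z [ 0.999  0.041 -0.003] F [-5.   0.9  0.7] w 0.0877
shift mm [  0.9   1.6 -49.3] rot deg [ 0.2  0.  -0. ]
```

View pics/wrist4.png

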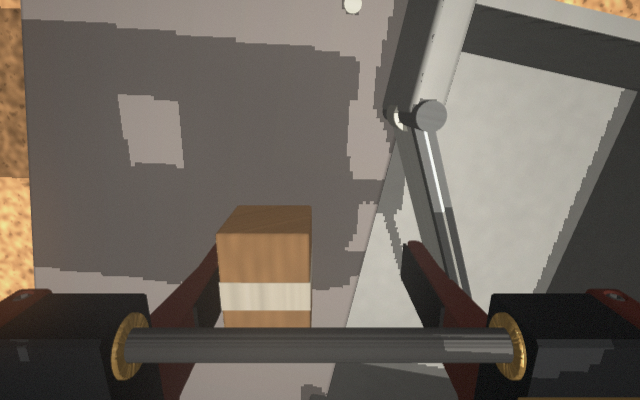

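View pics/scene4.png

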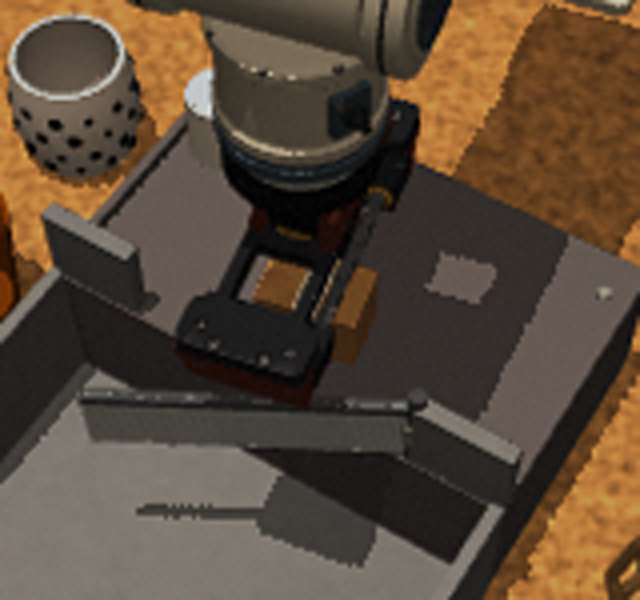

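Wrist view: finger A holds the flap open (hinge at (430,115), flap edge running to (460,290)). The carton at (265,265) sits square against the other finger and is still clear of the doorway. I'll continue the push.

```bash
python3 -m crank '[[[0,0,0.006],[0,0,0],0],[[0,0,0.012],[0,0,0],0],[[0,0,0.018],[0,0,0],0],[[0,0,0.024],[0,0,0],0],[[0,0,0.03],[0,0,0],0],[[0,0,0.035],[0,0,0],0],[[0,0,0.04],[0,0,0],0],[[0,0,0.04],[0,0,0],0]]'; python3 - <<'E'
from h import *
delta([.4821,.0292,.110],.04)
o=readout.get_obs();p=wristpose(camera('wrist'),o);save(p,'wrist5.png')
p=camera('scene');im=cv2.cvtColor(p['pixels'],cv2.COLOR_RGB2BGR)[120:270,240:400];cv2.imwrite('pics/scene5.png',cv2.resize(im,None,fx=4,fy=4,interpolation=cv2.INTER_CUBIC))
E
```

```text
t: 8.52
position: [0.5719, 0.0335, 0.1115]
tool_rot: [0.51, -0.49, 0.489, -0.51]
ft_force: [-4.0, -0.5, 1.3]
width: 0.0881
t 8.525 pos [0.5719 0.0335 0.1115] z [ 0.999  0.041 -0.001] F [-4.  -0.5  1.3] w 0.0881
shift mm [  0.6   1.6 -89.9] rot deg [0.1 0.  0. ]
```

View pics/wrist5.png

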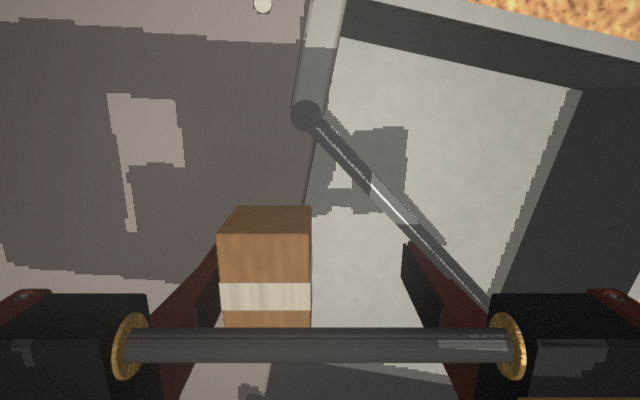

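View pics/scene5.png

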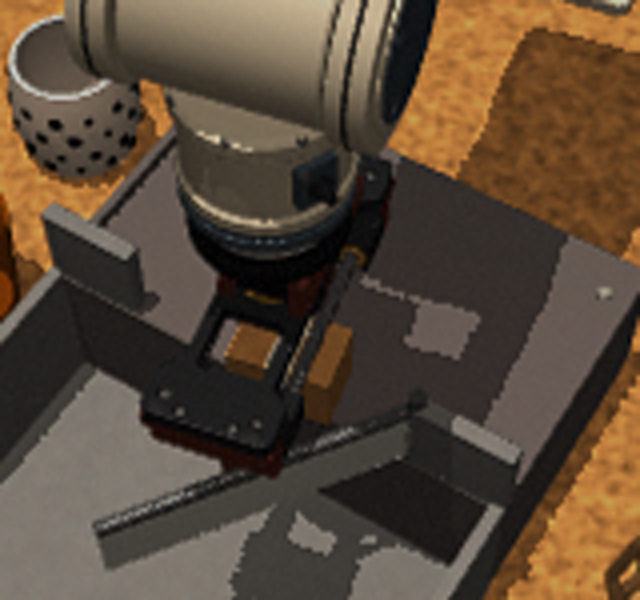

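```bash
python3 -m crank '[[[0,0,0.005],[0,0,0],0],[[0,0,0.01],[0,0,0],0],[[0,0,0.015],[0,0,0],0],[[0,0,0.02],[0,0,0],0],[[0,0,0.025],[0,0,0],0],[[0,0,0.029],[0,0,0],0],[[0,0,0.032],[0,0,0],0],[[0,0,0.032],[0,0,0],0]]'; python3 - <<'E'
from h import *
delta([.4821,.0292,.110],.04)
o=readout.get_obs();p=wristpose(camera('wrist'),o);save(p,'wrist6.png')
p=camera('scene');im=cv2.cvtColor(p['pixels'],cv2.COLOR_RGB2BGR)[120:300,220:400];cv2.imwrite('pics/scene6.png',cv2.resize(im,None,fx=3.3,fy=3.3,interpolation=cv2.INTER_CUBIC))
E
```

```text
t: 9.62
position: [0.6047, 0.0348, 0.1117]
tool_rot: [-0.51, 0.489, -0.49, 0.51]
ft_force: [-0.2, -2.2, 0.6]
width: 0.0879
t 9.625 pos [0.6047 0.0348 0.1117] z [0.999 0.041 0.001] F [-0.2 -2.2  0.6] w 0.0879
shift mm [   0.6    1.6 -122.8] rot deg [-0.  0.  0.]
```

View pics/wrist6.png

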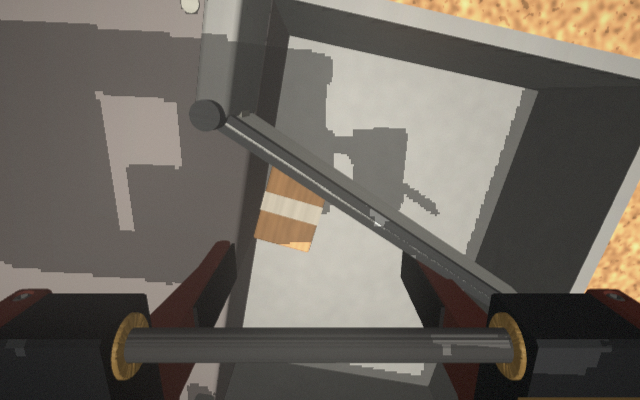

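View pics/scene6.png

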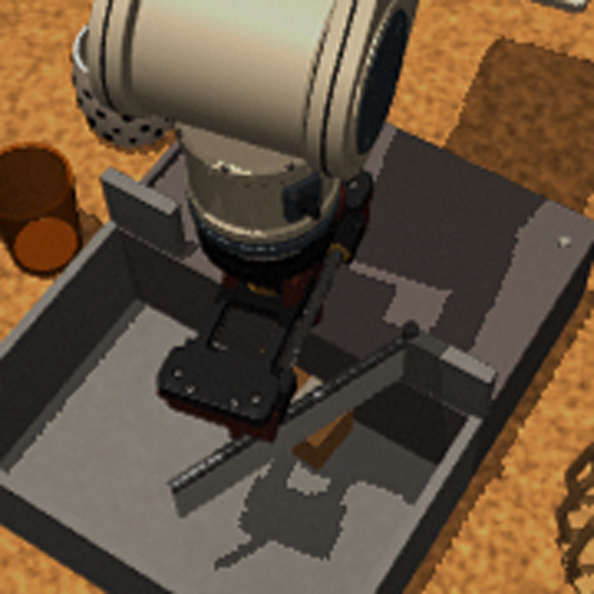

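The carton is on the pit floor (wrist (290,215)), with both fingers clear of it. I'll back out now.

```bash
python3 -m crank '[[[0,0,-0.01],[0,0,0],0],[[0,0,-0.022],[0,0,0],0],[[0,0,-0.034],[0,0,0],0],[[0,0,-0.046],[0,0,0],0],[[0,0,-0.058],[0,0,0],0],[[0,0,-0.07],[0,0,0],0],[[0,0,-0.082],[0,0,0],0],[[0,0,-0.094],[0,0,0],0],[[0,0,-0.106],[0,0,0],0],[[0,0,-0.118],[0,0,0],0],[[0,0,-0.13],[0,0,0],0],[[0,0,-0.135],[0,0,0],0],[[0,-0.02,-0.135],[0,0,0],0],[[0,-0.06,-0.135],[0,0,0],0],[[0,-0.11,-0.135],[0,0,0],0],[[0,-0.15,-0.16],[0,0,0],0],[[0,-0.16,-0.17],[0,0,0],0],[[0,-0.16,-0.17],[0,0,0],0],[[0,-0.16,-0.17],[0,0,0],0]]'; python3 - <<'E'
from h import *
delta([.4821,.0292,.110],.04)
for n in('top','scene'):
    p=camera(n);save(p,n+'7.png')
for n,(a,b,c,d) in (('top',(80,290,190,470)),('scene',(100,345,180,470))):
    im=cv2.imread(f'pics/{n}7.png')[a:b,c:d];cv2.imwrite(f'pics/{n}7c.png',cv2.resize(im,None,fx=2.4,fy=2.4,interpolation=cv2.INTER_CUBIC))
E
```

```text
t: 12.1
position: [0.4342, 0.0279, 0.2705]
tool_rot: [0.51, -0.49, 0.489, -0.51]
ft_force: [0.4, -0.0, -0.3]
width: 0.0879
t 12.1 pos [0.4342 0.0279 0.2705] z [ 0.999  0.041 -0.002] F [ 0.4 -0.  -0.3] w 0.0879
shift mm [  0.7 160.4  48.2] rot deg [ 0.1  0.  -0. ]
```

View pics/top7c.png

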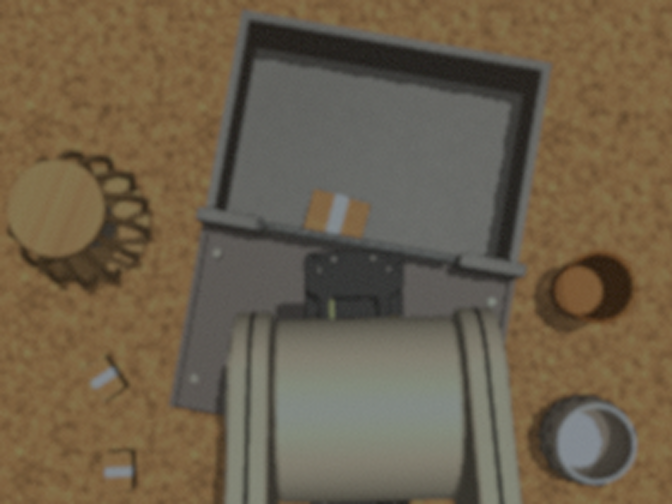

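View pics/scene7c.png

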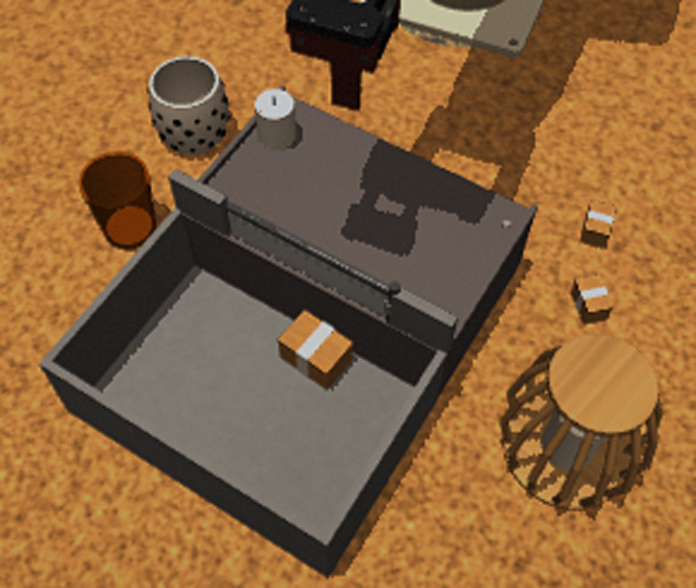

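The carton lies flat in the pit, at (316,348) in the scene crop. The flap is shut, and the candle, tumbler, holder and lantern are at their old pixels. The fingers are clear, so I'm handing in.

```bash
python3 - <<'E'
from h import *
p=camera('scene')
for l in('candle','tumbler','holder','lantern','flap_edge'): print(l,[(np.round(d['position'],1).tolist(),round(d['confidence'],2)) for d in landmark_of(p,l)][:1])
print(readout.get_obs()['t'],sign_off())
E
```

```text
candle [([157.4, 297.2], 0.93)]
tumbler [([196.0, 234.8], 0.55)]
holder [([153.6, 261.5], 0.73)]
lantern [([285.7, 414.2], 0.72)]
flap_edge [([282.5, 412.2], 0.63)]
the job is handed in; nothing more can be done
12.5 None
```

The carton of tea lights is in the returns bin and the flap is shut; I handed the job in at 12.5 s. I lowered the open fingers either side of the carton and drove them forward, one finger pushing the flap open while the other pushed the carton through. It dropped into the pit, and I backed the fingers out and lifted clear.

**Last checks:**
- **Carton:** it lies flat on the pit floor.
- **Flap:** it looks shut in the top and scene pictures.
- **Other things:** the candle, tumbler, holder and lantern are within about 4 px of where they started, which is within the detector's scatter.
- **Forces:** the wrist readings I took stayed at about 5 N or less.

**Not as clean as it could be:**
- **Order:** the finger gap (88 mm) was too small to open the flap fully before touching the carton. By my measurements, the finger reached the carton a few millimetres before the other finger reached the flap. The flap was already well open (about 0.5 rad by eye) before the carton got to the doorway.
- **Mistyped row:** one early row was typed in millimetres instead of metres. It was clipped to a single 62 mm step in free air and did no harm.
- **Wrong detector reading:** the final `flap_edge` detection landed on the lantern, so I relied on the pictures instead.

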